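Load the bench viewer and hold its cam lift at the top

TASK

Take the tall windowed slide carrier out of the white rack and lower it edgewise into the slot of the bench viewer's lift stage until it stands fully home there; let go of it without dropping it in. Then swing the viewer's spring-loaded cam lever up to its highest lift point (lever standing upright, not past it), so that the slide is raised in front of the lens, and finish while still holding the lever there by its handle: it falls back if let go. Leave the carrier standing in the slot untouched while you do so, and do not disturb the blank plate or the other things on the table.

Things in the scene. Friction and masses are not known exactly. Their poses are not given: they have to be found in the camera images.
- carrier: slide carrier: upright flat aluminium plate with a glass window, 50 mm wide (x), 6 mm thick (y), 110 mm tall (z), about 50 to 90 g, alike either way round. Origin: centre of its bottom edge. Window from 30 to 70 mm height, solid grip tab above it: pinch that across the 6 mm. Starts upright in one of the rack's two slots (25 mm deep), bottom edge 12 mm above the table.
- blank_plate: a plain aluminium plate without window, 50 x 6 mm and only 75 mm tall, origin at the centre of its bottom edge, standing in the rack's other slot, 70 mm beside the carrier; not wanted, stays there.
- rack: white plastic rack fixed to the table, 85 mm (x) by 130 mm (y) and 37 mm high, with two slots along its x, at y = +35 and -35 mm. Origin at the centre of its underside.
- viewer: bench viewer, fixed to the table: grey base plate (130 mm along x, y -68 to 218 mm, 12 mm high), small horizontal black microscope on the +y side (lens tip y = 72 mm, 117 mm high, body top 152 mm), lift stage at the origin, cam and lever on the -y side, two 10 mm guide posts at x = +-45 mm, 105 mm high. Origin under the middle of the slot, on the table. Yaw varies by up to 0.25 rad.
- slot_floor (a point): middle of the floor of the slot in the aluminium lift stage; axes as the viewer's. Slot 58 mm long (x), 9 mm wide (y), 30 mm deep, with flared lips up to 40 mm above its floor (carrier play: 4 mm at each end, 1.5 mm at each face). At rest the floor is 55 mm above the table; the cam raises the whole stage straight up by 12 mm at most.
- cam_lever (a joint): angle of the cam lever, rad: 0 = on its rest stop, leaning 1.2 rad from upright towards the viewer's -x side; grows as it is swung up (a positive turn about the viewer's y); 1.2 = upright, highest lift (12 mm); beyond that the stage sinks again, end stop 1.7. A spring always pulls it back to 0: about 4 N at the handle at rest, 7 N at the top.
- lever_handle (a point): on the lever's black handle, a round bar 14 mm thick along the viewer's y. The point is the middle of the bar's free length, 105 mm from the axle; 93 mm above the table at rest, 160 mm when upright. The steel arm joins at y = +34 mm, 20 mm end disc at y = -28 to -33 mm. Pinched from above across the bar, the bar can turn between the fingers. Axes turn with the lever, at joint value 0 those of the viewer.
- cam_axle (a point): point on the cam axle's axis (along the viewer's y) level with the handle's origin: 55 mm above the table, x = 0, y = -95 mm in the viewer. The handle's origin circles it at 105 mm in the viewer's x-z plane. Axes turn with the lever.
- jar: clear specimen jar with white cap, 48 mm across, 60 mm high, origin under its centre; leave alone.
- dish: clear open petri dish, 86 mm across, 14 mm high, origin under its centre; leave alone.
- slide_box: cardboard slide box 92 x 77 x 34 mm, origin under its centre; leave alone.
- dropper: amber dropper bottle, 30 mm across, 75 mm high, origin under its centre; leave alone.
- cup: paper cup, 72 mm across, 90 mm high, origin under its centre; leave alone.
- forceps: flat steel forceps 130 mm long lying on the table, 8 mm high; leave alone.
- tape: white tape roll, 70 mm across, 20 mm high, lying flat; leave alone.
Things that resemble listed ones, but are neither listed nor needed, are in the scene too. What is shaped like the carrier but green or purple is not meant.

How it is judged:
On the way, in this order (a step that is already met when the one before it is completed fails the run):
1. the carrier stands fully home in the stage's slot, let go, with the lever still at rest (z of carrier in the frame of slot_floor between -0.004 and 0.004 m and horizontal distance between carrier and slot_floor below 0.008 m and angle between carrier's own z axis and vertical below 0.2 rad and contact force between each of the arm, the fingers and carrier below 0.1 N and value of joint cam_lever below 0.2 rad), for 0.2 s.
2. the lever is at its highest lift point, held by the fingers (value of joint cam_lever between 1.05 and 1.35 rad and contact force between the fingers and cam_lever above 1 N), for 0.5 s.
At the end, for the whole second after the job is handed in: Fingers hold the lever (over 1 N) still, within 0.15 rad of upright, stage raised at least 10.5 mm; the carrier stands in the slot, bottom edge within 4 mm of its floor and 8 mm of its middle, within 0.2 rad of upright, at rest, untouched by the robot (all of step 2 and velocity of joint cam_lever between -0.1 and 0.1 rad/s and height (world z) of slot_floor above 0.0655 m and z of carrier in the frame of slot_floor between -0.004 and 0.004 m and horizontal distance between carrier and slot_floor below 0.008 m and angle between carrier's own z axis and vertical below 0.2 rad and linear speed of carrier below 0.05 m/s and contact force between each of the arm, the fingers and carrier below 0.1 N); the arm keeps its last pose, push and grip.
It fails at once if the carrier is dropped (falls freely at more than 0.7 m/s) (linear speed of carrier above 0.7 m/s and contact force between the fingers and carrier below 0.01 N).
It fails at once if the blank plate is moved by more than 15 mm or tipped (distance of blank_plate from where it was at the start of the episode above 0.015 m or angle between blank_plate's own z axis and vertical above 0.3 rad).
It fails at once if a bystander is pushed by more than 20 mm (distance of any of jar, dish, slide_box, dropper, cup, forceps, tape from where it was at the start of the episode above 0.02 m).
It also fails if it takes over 59 s, if anything falls off the work surface, if the arm or the gripper's body presses on something with over 40 N, if the wrist force passes 120 N, or if a joint passes its speed limit or range.

ROBOT

A 6-joint arm with a two-finger parallel gripper is mounted at the origin on the work surface. World frame = base frame: x ahead of the robot, y to its left, z up, the work surface at z = 0. Lengths are in m, angles in rad, forces in N, time in s.
With the tool pointing down it reaches from about 0.3 to 0.875 m from the base axis. Payload 6.4 kg.
Tool frame: the origin (TCP) lies midway between the tips of the shut fingers; the grasp point (between the pads) lies 19 mm behind it (ctrl.tcp_to_grasp is the distance from the TCP to the grasp point, in m); z points along the fingers, y is the direction in which the jaws open and shut (so a half turn about z gives the same grasp; the last joint's range is limited). The gripper opens to 85 mm and grips with 20 to 120 N. Pads are 22 mm wide; open, the fingers measure 114 mm over their backs; the gripper's body (76 mm by 85 mm) begins 54 mm behind the grasp point. The pads swing forward as they close: fully open they stand 13 mm farther back than shut.
Start: joints at [-1.414, 0.181, 1.607, -0, 1.354, -0.206], TCP at [0.204, -0.538, 0.231] pointing down, gripper open.
Joint ranges: [-2.99, 2.99], [-0.89, 2.07], [0.3, 2.58], [-1.14, 4.28], [0, 2.63], [-3.12, 3.12]. Speed limits (rad/s): [2.57, 2.57, 3.01, 3.14, 3.14, 3.14].

INTERFACE

Orientations are given as a unit quaternion [w, x, y, z].
In Python, from bench import monitor, imaging, order, spotter, ctrl gives the robot as it stands.
- The arm moves only by the shell command python3 -m pendant 'ROWS'. ROWS is JSON, a list that holds one entry, the list of rows, each a list of 5 numbers: the shift along the world's x, y, z in mm, then the turn about the world's z in degrees, then the finger opening in mm, from 0 to 85.4. A call has 1 to 8 rows; each row shifts and turns the commanded pose from where the row before left it; what a row does not reach is not made up. A row lasts 1/8 s, in which the tool goes at most 62.5 mm and 10.7 degrees, less where a joint would pass 70% of its speed; a pose out of reach is approached as far as the arm can. A call with a gripper value outside its range is refused whole. The fingers move at their own pace and stop on an object; the grip force is fixed at half the most. Time passes only in rows, so rows that do not move let the fingers close. It gives the time, the measured TCP pose, the force and the opening at its end, in the units of the state.
- monitor.get_obs(): the state, without advancing time (a new reading comes with each control period).
- imaging.camera(name): name is "side" or "top" or "wrist"; returns a dict with "img" (480x640x3 uint8, red, green, blue), "vfov" (degrees; the focal length in pixels is half the picture's height over the tangent of half this angle, whatever the lens; pixels are square), "cx", "cy" (the principal point, pixels), "origin" and "orientation" of the camera in the world. Camera axes: x right, y down, z forward; pixel columns grow to the right and rows downward; lengths in m; the calibration is good to about 2 mm. A picture is of the moment at which its call begins. There is no depth.
- order.hand_in(): hands the job in, once; it reports no verdict.
Trained networks look in the newest picture that a camera, given by its name, has taken for a name from the list of things; names that differ only in an ending like _2 or _b are one class to them, and where a whole thing is asked for, a point or a joint stands for the part that bears it (a point fixed in the world has none). Each returns a list of dicts, best first, with "confidence" (0 to 1); they miss things now and then, are a little off and sometimes report something else, mostly with a low value. They report only what shows in the picture. A call takes as long as a camera call. They do not tell look-alikes from the thing itself.
- spotter.recognise(camera, thing): "at" ([x, y, z] in m, in the coordinates of the camera as it stood for that picture, good to about 4 mm: the middle of the surface that is visible of it).
- spotter.tip_of(camera, thing): "at" ([x, y, z] in m, in the coordinates of the camera as it stood for that picture, good to about 4 mm: a listed point, or the origin of a listed thing).
The state is a dict: "time_s": time; "q": joint angles; "dq": joint speeds; "joint_efforts": joint torques, N m; "eef_pos": TCP position; "eef_rot": TCP orientation; "wrist_force": force on the tool from outside, world axes, zero at the start; "torque": the same for the moment, N m; "opening": opening from 0.0 (shut) to 1.0 (fully open).
Only numpy, scipy, OpenCV 4.12 (cv2) and the standard library are available. Lean on these libraries where they do the work, as an engineer would, in place of code of your own. Each camera call takes 0.05 s, during which the arm holds its last target. There are 200 camera calls.

## Working session

There is one attempt and no reset: what is moved stays moved. The work goes in short steps, Python scripts to look and compute and a shell command to move; the robot and the scene stay as the last step left them, time stands still between calls to the robot, and variables do not carry over. Pictures are saved under pics/ and viewed, about 8 in all and at most 12, crops included, and the job is handed in when it is done.

```bash
mkdir -p pics; cat > h.py <<'E'
import numpy as np, cv2
from scipy.spatial.transform import Rotation as R
from bench import monitor, imaging, order, spotter, ctrl
def cam(n):
    c=imaging.camera(n); o=c['orientation']; c['R']=R.from_quat([o[1],o[2],o[3],o[0]]).as_matrix()
    c['f']=c['img'].shape[0]/2/np.tan(np.radians(c['vfov'])/2); return c
def w(c,p): return np.array(c['origin'])+c['R']@np.array(p)
def px(c,p):
    q=c['R'].T@(np.array(p)-c['origin']); return np.array([c['cx'],c['cy']])+c['f']*q[:2]/q[2]
def onz(c,uv,z):
    d=c['R']@np.array([(uv[0]-c['cx'])/c['f'],(uv[1]-c['cy'])/c['f'],1]); o=np.array(c['origin']); return o+d*(z-o[2])/d[2]
def save(c,f): cv2.imwrite('pics/'+f,c['img'][:,:,::-1])
def find(n,c,things,k=3,fn=None):
    for t in things:
        for kind in (fn or ('tip_of','recognise')):
            for d in getattr(spotter,kind)(n,t)[:k]:
                p=w(c,d['at']); print(n,t,kind,round(d['confidence'],2),np.round(p*1000),np.round(px(c,p)))
E
python3 - <<'E'
from h import *
for n in('top','side'):
    c=cam(n); save(c,n+'0.png'); print(n,c['origin'],c['orientation'],c['vfov'],c['cx'],c['cy'])
    find(n,c,['carrier','slot_floor','lever_handle','cam_axle','viewer','rack','blank_plate'],3,('tip_of',))
print(monitor.get_obs())
E
```

```text
top [ 0.36521584 -0.03886165  1.08816557] [ 0.07046585 -0.66325287  0.74074357 -0.08018201] 55.09677506528609 325.45499088396724 238.10208649057307
top carrier tip_of 0.82 [642. 350.   1.] [152. 240.]
top carrier tip_of 0.67 [566. 360.  -3.] [149. 271.]
top carrier tip_of 0.59 [564. 263.  15.] [188. 267.]
top slot_floor tip_of 0.61 [ 587. -144.   57.] [359. 235.]
top lever_handle tip_of 0.62 [ 496. -245.   96.] [412. 266.]
top cam_axle tip_of 0.94 [ 593. -240.   54.] [400. 228.]
top viewer tip_of 0.88 [ 584. -145.   -1.] [358. 241.]
top rack tip_of 0.89 [563. 231.  -3.] [203. 267.]
top blank_plate tip_of 0.48 [566. 193.  14.] [217. 263.]
top blank_plate tip_of 0.45 [ 581. -144.    3.] [358. 242.]
side [0.28436595 0.71248498 0.59591402] [ 0.0847514  -0.16053107  0.86040736 -0.47617869] 52.07932612664468 318.2454651073174 238.31447595899016
side carrier tip_of 0.91 [689. 267.   1.] [179. 365.]
side carrier tip_of 0.87 [564. 264.  14.] [249. 380.]
side carrier tip_of 0.78 [567. 362.  -0.] [215. 438.]
side slot_floor tip_of 0.67 [ 582. -146.   61.] [330. 224.]
side lever_handle tip_of 0.
[... 196 characters left out ...]
9.]
{'time_s': 0.8, 'q': array([-1.41429366e+00,  1.80777707e-01,  1.60698297e+00, -1.87402582e-05,
        1.35381784e+00, -2.06339815e-01]), 'dq': array([-2.25604635e-05,  8.63569024e-05,  2.22600446e-04,  5.23082341e-05,
       -5.57301566e-04, -6.36119577e-04]), 'joint_efforts': array([-2.69910652e-04, -4.44790220e+01, -3.51662672e+01, -2.12598543e-04,
        5.43704482e-04, -3.18974053e-06]), 'eef_pos': array([ 0.20407871, -0.53758452,  0.23130925]), 'eef_rot': array([ 6.83722900e-06,  9.83587891e-01,  1.80429657e-01, -9.32368701e-06]), 'wrist_force': array([-0.06792233, -0.17595913,  1.23706989]), 'torque': array([ 0.01431006,  0.04009269, -0.00946864]), 'opening': 1.0001761369162991}
```

View pics/top0.png

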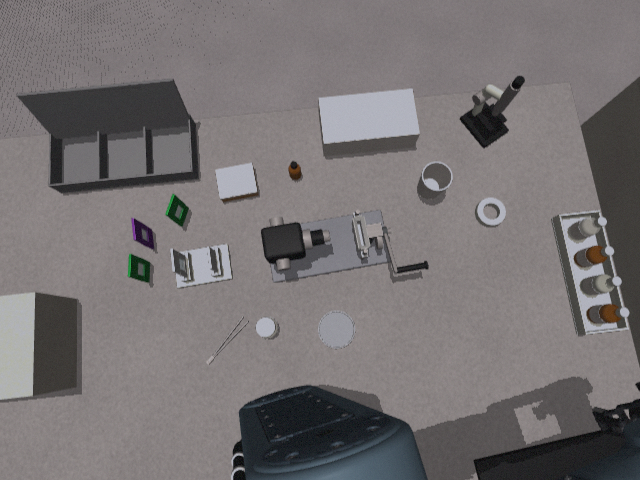

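View pics/side0.png

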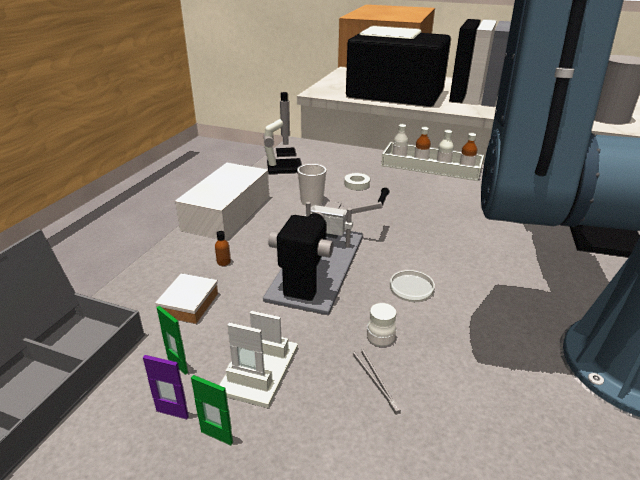

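Candidates for the carrier (top view): the windowed aluminium plate in the rack (182,263); the short plate in the rack (214,262) is the blank; green ones at (177,210) and (140,267) and purple at (143,233) are not meant. The windowed plate in the rack is the one. I'll go above it and take a close look.

```bash
python3 -m pendant '[[[0,0,60,0,85],[0,0,40,0,85],[24,53,0,-10,85],[24,53,0,-9,85],[24,53,0,0,85],[24,53,0,0,85],[24,53,0,0,85],[24,53,0,0,85]]]'; python3 -m pendant '[[[24,53,0,0,85],[24,53,0,0,85],[24,53,0,0,85],[24,53,0,0,85],[24,53,0,0,85],[24,53,0,0,85],[24,53,0,0,85],[24,53,0,0,85]]]';python3 -m pendant '[[[24,53,0,0,85],[0,0,0,0,85],[0,0,0,0,85]]]'
python3 - <<'E'
from h import *
c=cam('wrist'); save(c,'w1.png'); print(c['origin'],c['R'])
find('wrist',c,['carrier','blank_plate','rack'],3)
E
```

```text
time_s: 1.8
eef_pos: [0.3485, -0.2179, 0.3316]
eef_rot: [0.0, 1.0, 0.015, 0.0]
wrist_force: [1.4, -0.2, 0.4]
opening: 0.996
time_s: 2.8
eef_pos: [0.5407, 0.2064, 0.3315]
eef_rot: [0.0, 1.0, 0.016, 0.0]
wrist_force: [-0.0, -0.7, -0.6]
opening: 0.998
time_s: 3.18
eef_pos: [0.5638, 0.2573, 0.3308]
eef_rot: [0.0, 1.0, 0.016, -0.0]
wrist_force: [0.0, -0.3, -0.0]
opening: 0.995
[0.64353352 0.25946201 0.47361762] [[ 0.03148001 -0.94770528 -0.31759047]
 [-0.99950316 -0.02935268 -0.01148233]
 [ 0.00155974  0.31779414 -0.94815845]]
wrist carrier tip_of 0.97 [567. 359.   2.] [234. 173.]
wrist carrier tip_of 0.83 [646. 347.  -4.] [243. 103.]
wrist carrier tip_of 0.65 [693. 268.   5.] [313.  59.]
wrist carrier recognise 0.86 [567. 357.  79.] [221. 185.]
wrist carrier recognise 0.83 [689. 265. 114.] [315.  49.]
wrist carrier recognise 0.69 [567. 263. 122.] [314. 196.]
wrist blank_plate tip_of 0.91 [564. 198.  14.] [371. 182.]
wrist blank_plate recognise 0.98 [568. 198.  82.] [379. 189.]
wrist rack tip_of 0.58 [560. 229.  -4.] [343. 181.]
wrist rack recognise 0.89 [570. 231.  13.] [343. 175.]
```

View pics/w1.png

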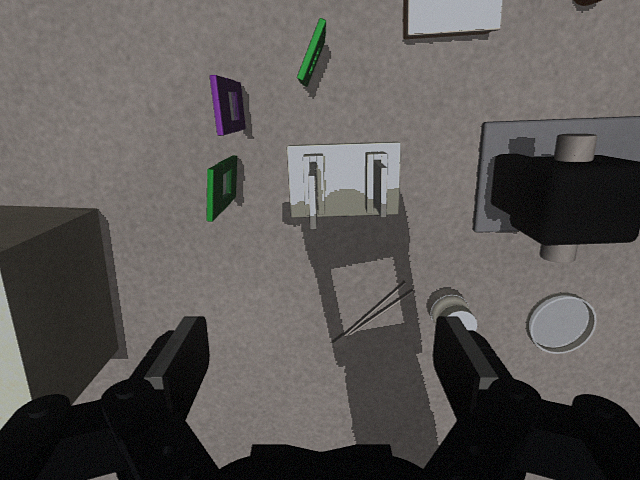

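The wrist view shows the rack at (343,180), the tall plate's top edge running about (312,160)-(313,228) and the blank's at about (382,215). Green and purple plates stand clear to the left. Next is one enlarged crop for the choice and the top-edge pixels.

```bash
python3 - <<'E'
import cv2
i=cv2.imread('pics/w1.png')[135:240,275:415]
cv2.imwrite('pics/w1c.png',cv2.resize(i,None,fx=5,fy=5,interpolation=cv2.INTER_NEAREST))
E
```

```text
(no output)
```

View pics/w1c.png

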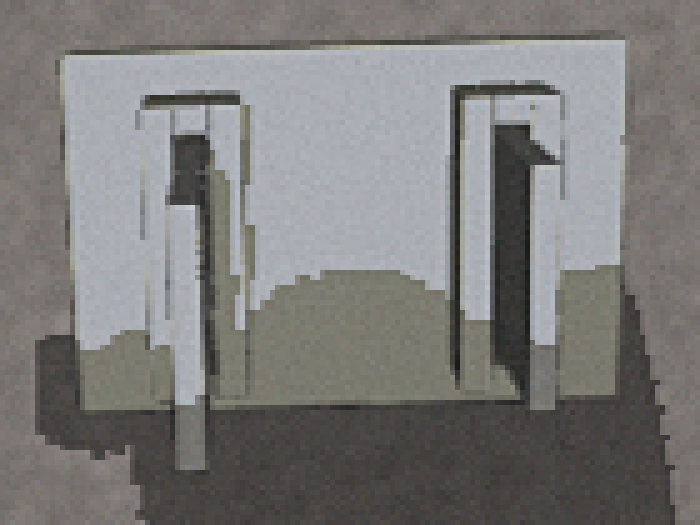

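The tall plate with pane is at left in the crop; its top edge runs from full-picture pixel (311.8,176) to (313.2,229). The blank's runs (383.8,168)-(383.6,216.6).

```bash
python3 - <<'E'
from h import *
c=cam('wrist')
for z in(.117,.122,.127):
    a,b=onz(c,(311.8,176),z),onz(c,(313.2,229),z); d=a-b
    print(z,a,b,(a+b)/2,np.hypot(*d[:2]),np.arctan2(d[1],d[0]))
a,b=onz(c,(383.8,168),.087),onz(c,(383.6,216.6),.087); d=a-b
print('blank',a,b,np.hypot(*d[:2]),np.arctan2(d[1],d[0]))
for u in [((288,147),(400,143)),((291,217),(399,214))]:
    a,b=onz(c,u[0],.012),onz(c,u[1],.012);d=a-b;print('rack edge',a,b,np.arctan2(-d[0],d[1]))
print(monitor.get_obs()['eef_rot'],ctrl.tcp_to_grasp)
s=cam('side');cv2.imwrite('pics/s1.png',cv2.resize(s['img'][300:420,210:330,::-1],None,fx=5,fy=5,interpolation=cv2.INTER_NEAREST))
t=cam('top')
for k in range(2):
    for n in('top','side'):
        cc=cam(n);find(n,cc,['carrier'],4)
E
```

```text
0.117 [0.58543037 0.26458997 0.117     ] [0.53554896 0.26214737 0.117     ] [0.56048966 0.26336867 0.117     ] 0.049941178607702766 0.048928929778055
0.122 [0.58624345 0.2645049  0.122     ] [0.5370591  0.26209644 0.122     ] [0.56165128 0.26330067 0.122     ] 0.04924328254933473 0.048928929778055304
0.127 [0.58705654 0.26441983 0.127     ] [0.53856925 0.2620455  0.127     ] [0.56281289 0.26323267 0.127     ] 0.0485453864909667 0.04892892977805562
blank [0.59039174 0.19532712 0.087     ] [0.54166558 0.19162897 0.087     ] 0.04886630191972598 0.07575127989310546
rack edge [0.60062555 0.29425819 0.012     ] [0.60884245 0.16694603 0.012     ] 0.06445202126668348
rack edge [0.51816027 0.29034748 0.012     ] [0.52572302 0.16042033 0.012     ] 0.05814196243515606
[-5.90123018e-05  9.99885866e-01  1.51037652e-02  3.57388567e-04] 0.0187
top carrier tip_of 0.93 [689. 273.  -2.] [183. 218.]
top carrier tip_of 0.91 [566. 267.  14.] [186. 266.]
top carrier tip_of 0.72 [566. 364.  -4.] [148. 272.]
top carrier tip_of 0.51 [643. 353.   1.] [151. 239.]
top carrier recognise 0.84 [687. 268.  66.] [17
[... 801 characters left out ...]
.57 [644. 352.   3.] [151. 239.]
top carrier recognise 0.98 [565. 362.  60.] [138. 268.]
top carrier recognise 0.91 [687. 270.  64.] [176. 211.]
top carrier recognise 0.76 [627. 349.  47.] [145. 242.]
top carrier recognise 0.67 [565. 262.  94.] [178. 261.]
side carrier tip_of 0.84 [565. 361.   2.] [216. 437.]
side carrier tip_of 0.74 [642. 348.   2.] [175. 413.]
side carrier tip_of 0.65 [691. 268.  -0.] [178. 366.]
side carrier tip_of 0.64 [560. 261.   8.] [253. 382.]
side carrier recognise 0.96 [567. 360.  64.] [210. 406.]
side carrier recognise 0.92 [686. 272.  60.] [173. 341.]
side carrier recognise 0.74 [639. 351.  59.] [169. 388.]
side carrier recognise 0.57 [558. 269.  85.] [248. 349.]
```

```bash
python3 -m pendant '[[[-1,6,0,1.5,50],[0,0,-60,0,50],[0,0,-60,0,50],[0,0,-50,0,50],[0,0,-30,0,50],[0,0,0,0,50]]]'; python3 - <<'E'
from h import *
o=monitor.get_obs();print(o['eef_pos'],o['eef_rot'])
c=cam('wrist'); save(c,'w2.png'); 
for p in [(.5381,.262,.122),(.587,.2645,.122)]: print(px(c,p))
E
```

```text
time_s: 5.03
eef_pos: [0.5609, 0.2632, 0.1283]
eef_rot: [0.001, 1.0, 0.029, -0.003]
wrist_force: [0.9, 0.0, 0.1]
opening: 0.584
[0.56085421 0.26320327 0.1282813 ] [ 6.36323095e-04  9.99570126e-01  2.91562944e-02 -3.01151628e-03]
[319.26407061 353.82058064]
[319.95861829 249.00953352]
```

View pics/w2.png

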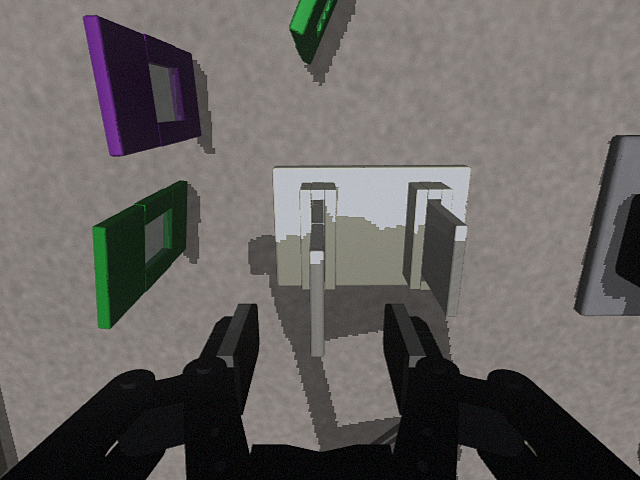

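The top edge is at (317,250)-(317,355), within 2 px of the prediction and midway between the fingers; the blank is clear of the right finger. Descending and gripping.

```bash
python3 -m pendant '[[[1,0,-25,0,50],[0,0,-19,0,50],[0,0,0,0,50],[0,0,0,0,0],[0,0,0,0,0],[0,0,0,0,0],[0,0,0,0,0],[0,0,0,0,0]]]'; python3 -m pendant '[[[0,0,0,0,0],[0,0,20,0,0],[0,0,20,0,0],[0,0,0,0,0]]]'
```

```text
time_s: 6.08
eef_pos: [0.5649, 0.2639, 0.0885]
eef_rot: [-0.0, 1.0, 0.029, 0.001]
wrist_force: [1.2, 2.2, 5.8]
opening: 0.057
time_s: 6.58
eef_pos: [0.5659, 0.2635, 0.1304]
eef_rot: [-0.0, 1.0, 0.029, 0.002]
wrist_force: [0.3, -0.1, -1.2]
opening: 0.059
```

```bash
python3 -m pendant '[[[0,0,40,0,0],[0,0,60,0,0],[0,0,62,0,0],[0,0,0,0,0]]]'; python3 -m pendant '[[[-3,-50,0,0,0],[-3,-51,0,0,0],[-3,-51,0,0,0],[-3,-51,0,0,0],[-3,-51,0,0,0],[-3,-51,0,0,0],[-3,-51,0,0,0],[-3,-51,0,0,0]]]';python3 -m pendant '[[[0,0,0,0,0],[0,0,0,0,0],[0,0,0,0,0]]]'; python3 - <<'E'
from h import *
c=cam('wrist'); save(c,'w3.png')
T=['slot_floor','viewer','cam_axle','lever_handle']
find('wrist',c,T+['carrier'],2,('tip_of',))
for n in('top','side'):
    c=cam(n);find(n,c,T,1,('tip_of',))
print(monitor.get_obs()['eef_pos'])
E
```

```text
time_s: 7.08
eef_pos: [0.567, 0.2639, 0.2964]
eef_rot: [-0.001, 1.0, 0.029, 0.006]
wrist_force: [-0.1, 0.5, -1.3]
opening: 0.06
time_s: 8.07
eef_pos: [0.539, -0.1451, 0.2878]
eef_rot: [-0.0, 1.0, 0.029, -0.001]
wrist_force: [0.2, 0.3, -0.7]
opening: 0.058
time_s: 8.45
eef_pos: [0.54, -0.1423, 0.2888]
eef_rot: [-0.0, 1.0, 0.029, -0.0]
wrist_force: [-0.2, 0.1, -1.2]
opening: 0.061
wrist slot_floor tip_of 0.6 [ 591. -147.   56.] [328. 141.]
wrist viewer tip_of 0.69 [ 587. -141.    2.] [322. 141.]
wrist viewer tip_of 0.16 [ 538. -143.  208.] [320. 252.]
wrist lever_handle tip_of 0.56 [ 494. -252.   96.] [438. 261.]
wrist carrier tip_of 0.56 [ 538. -141.  212.] [318. 254.]
top slot_floor tip_of 0.47 [ 584. -144.   54.] [359. 236.]
top viewer tip_of 0.75 [ 584. -145.    3.] [358. 241.]
top cam_axle tip_of 0.66 [400.  84.  -2.] [270. 329.]
top lever_handle tip_of 0.77 [ 494. -247.   91.] [413. 267.]
side slot_floor tip_of 0.66 [ 580. -143.   59.] [330. 226.]
side viewer tip_of 0.68 [ 587. -142.   -2.] [327. 249.]
side lever_handle tip_of 0.66 [ 581. -144.   59.] [330. 226.]
[ 0.54005693 -0.14364806  0.28929097]
```

View pics/w3.png

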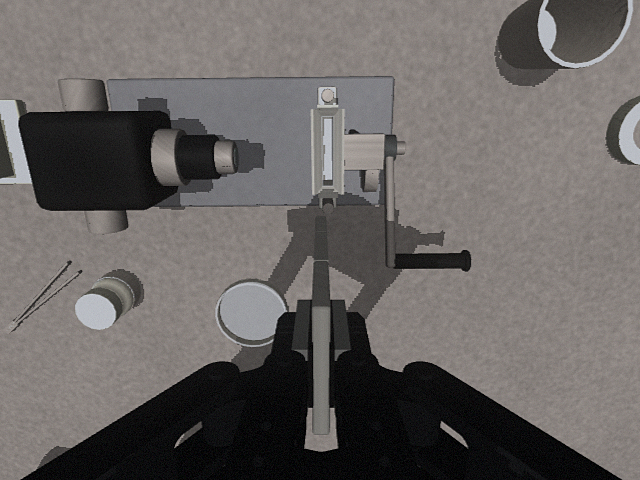

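The viewer slot shows as a frame at (312-344, 108-194); the carrier hangs straight at (321, 218-430); the lever handle is at (395-468,260) with the arm at x≈390. I'll crop the slot and the carrier's bottom edge.

```bash
python3 - <<'E'
import cv2
i=cv2.imread('pics/w3.png')[75:275,285:405]
cv2.imwrite('pics/w3c.png',cv2.resize(i,None,fx=3,fy=3,interpolation=cv2.INTER_NEAREST))
E
```

```text
(no output)
```

View pics/w3c.png

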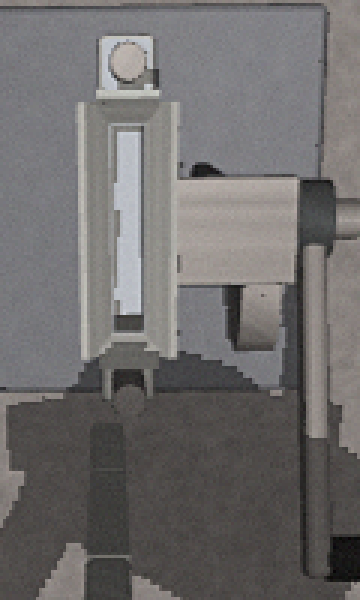

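```bash
python3 - <<'E'
from h import *
c=cam('wrist'); g=lambda u,v,z: onz(c,(285+u/3,75+v/3),z)
for n,a,b,z in [('rim',(128,101),(129,358.5),.095),('throat',(128.5,125),(128.5,335),.085),('posts',(128,62),(129,400),.105)]:
    A,B=g(*a,z),g(*b,z); d=A-B; print(n,A,B,(A+B)/2,np.hypot(*d[:2]),np.arctan2(d[1],d[0]))
print('rim width',g(77,101,.095)-g(179,101,.095))
for a,b in[((108,79),(394,77)),((315,207),(393,206))]:
    d=onz(c,a,.012)-onz(c,b,.012); print('base yaw',np.arctan2(-d[0],d[1]))
for z in(.205,.2125,.22): print('carrier bottom',g(90,423,z),g(124,423,z),'top',onz(c,(311,432),z+.11),onz(c,(329,432),z+.11), onz(c,(321,300),z+.11))
o=monitor.get_obs();print(o['eef_pos'],o['eef_rot'])
E
```

```text
rim [ 0.61931455 -0.14540577  0.095     ] [ 0.54915817 -0.15008147  0.095     ] [ 0.58423636 -0.14774362  0.095     ] 0.07031201777980842 0.06654844278219942
throat [ 0.61298043 -0.14611629  0.085     ] [ 0.5540698  -0.14980831  0.085     ] [ 0.58352512 -0.1479623   0.085     ] 0.059026207430054975 0.06258966393860925
posts [ 0.62886945 -0.14463342  0.105     ] [ 0.53937551 -0.15051308  0.105     ] [ 0.58412248 -0.14757325  0.105     ] 0.08968687909109117 0.06560463505978235
rim width [-0.00156125  0.02739206  0.        ]
base yaw 0.06348230294434684
base yaw 0.06985685550865714
carrier bottom [ 0.55880652 -0.13975582  0.205     ] [ 0.55918656 -0.14645253  0.205     ] top [ 0.50537024 -0.14248265  0.315     ] [ 0.5057447  -0.14915877  0.315     ] [ 0.55992568 -0.14308343  0.315     ]
carrier bottom [ 0.56081315 -0.13974725  0.2125    ] [ 0.56118063 -0.14622283  0.2125    ] top [ 0.51268282 -0.14229143  0.3225    ] [ 0.5130333  -0.14854008  0.3225    ] [ 0.56374508 -0.14285374  0.3225    ]
carrier bottom [ 0.56281978 -0.13973868  0.22      ] [ 0.56317471 -0.14599313  0.22      ] top [ 0.51999539 -0.14210021  0.33      ] [ 0.5203219  -0.14792139  0.33      ] [ 0.56756448 -0.14262405  0.33      ]
[ 0.54007649 -0.14364275  0.28929387] [4.40386088e-06 9.99589754e-01 2.86413082e-02 6.86028872e-06]
```

Slot centre is (584.1,-147.7) with yaw 0.065. The lengths come out at 59 mm for the throat and 90 mm for the posts, confirming the heights. Carrier centre is ≈(537.5,-144). Shift +46,-4 and descend to ~12 mm above the rim, then check.

```bash
python3 -m pendant '[[[23,-2,0,0.5,0],[23,-2,0,0,0],[0,0,-40,0,0],[0,0,-40,0,0],[0,0,-25,0,0],[0,0,0,0,0],[0,0,0,0,0]]]'; python3 - <<'E'
from h import *
c=cam('wrist'); save(c,'w4.png')
o=monitor.get_obs();print(o['eef_pos'],o['eef_rot'])
s=cam('side'); p=px(s,(.584,-.148,.1)).astype(int); print(p)
a=c['img'][:400,140:500]; u=p[1]-55; b=s['img'][u:u+100,p[0]-45:p[0]+45]
print(px(c,(.584,-.148,.095)))
out=np.hstack([a,cv2.resize(b,(360,400),interpolation=cv2.INTER_NEAREST)]); cv2.imwrite('pics/w4m.png',out[:,:,::-1])
E
```

```text
time_s: 10.18
eef_pos: [0.5869, -0.148, 0.1857]
eef_rot: [0.0, 0.999, 0.033, 0.001]
wrist_force: [-0.1, 0.0, -0.8]
opening: 0.058
[ 0.58710526 -0.14810158  0.18617241] [6.94309863e-04 9.99453344e-01 3.30277206e-02 1.30431696e-03]
[329 207]
[319.45277439 247.30088283]
```

View pics/w4m.png

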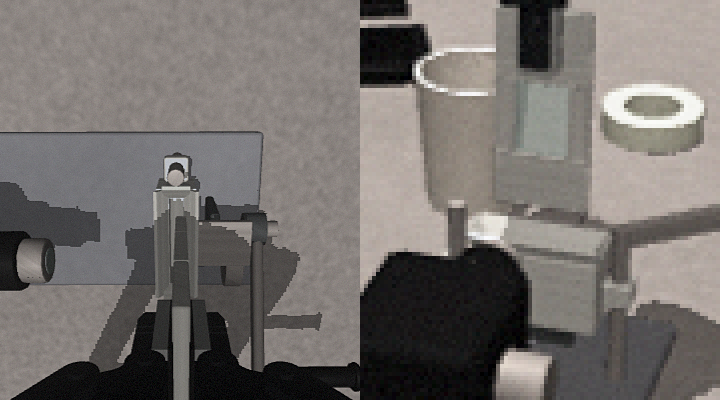

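```bash
python3 - <<'E'
from h import *
i=cv2.imread('pics/w4.png'); 
cv2.imwrite('pics/w4c.png',cv2.resize(i[180:310,280:360],None,fx=4.5,fy=4.5,interpolation=cv2.INTER_NEAREST))
c=cam('wrist'); print(c['f'],c['cx'],c['cy'])
yaw=.065; e=np.array([np.cos(yaw),np.sin(yaw),0])
S=np.array([.5841,-.1477,0])
for n,z in(('rim',.095),('throat',.085)):
    for s in(-.035,0,.035): print(n,s,px(c,S+e*s+[0,0,z]))
C=np.array([.5845,-.148,0])
for z in(.105,.11): print([px(c,C+e*s+[0,0,z]) for s in(-.025,.025)])
E
```

```text
396.4897771255787 320.76182744788804 240.38733146694548
rim -0.035 [318.70696153 297.92078812]
rim 0 [318.6588006  247.41544752]
rim 0.035 [318.60617464 192.22772773]
throat -0.035 [318.74268817 291.25290265]
throat 0 [318.69782516 242.32281956]
throat 0.035 [318.64896285 189.03088914]
[array([319.1768285 , 290.10559462]), array([319.13480791, 211.96297851])]
[array([319.16619426, 293.65831498]), array([319.12255234, 214.12211992])]
```

View pics/w4c.png

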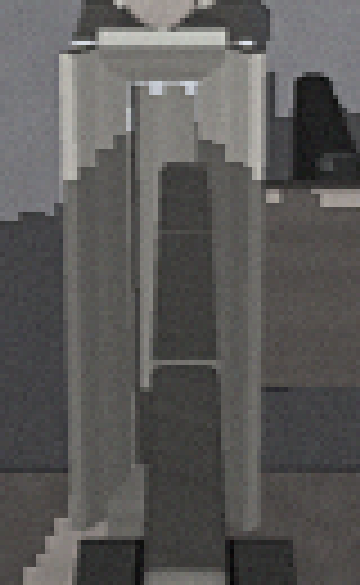

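Same-depth comparison in the crop: slot centre column is 316.2 and the carrier bottom column is 321.2, so the carrier sits ~2.8 mm too far in -y. Correct by +3 mm and go down to just inside the flare, then watch force.

```bash
python3 -m pendant '[[[1,2.8,0,0,0],[0,0,0,0,0],[0,0,-8,0,0],[0,0,-8,0,0],[0,0,-4,0,0],[0,0,0,0,0]]]'; python3 - <<'E'
from h import *
c=cam('wrist'); save(c,'w5.png')
cv2.imwrite('pics/w5c.png',cv2.resize(c['img'][180:310,280:360,::-1],None,fx=4.5,fy=4.5,interpolation=cv2.INTER_NEAREST))
E
```

```text
time_s: 11.08
eef_pos: [0.5867, -0.1447, 0.1635]
eef_rot: [-0.0, 0.999, 0.033, -0.001]
wrist_force: [0.1, 0.3, 0.4]
opening: 0.061
```

View pics/w5c.png

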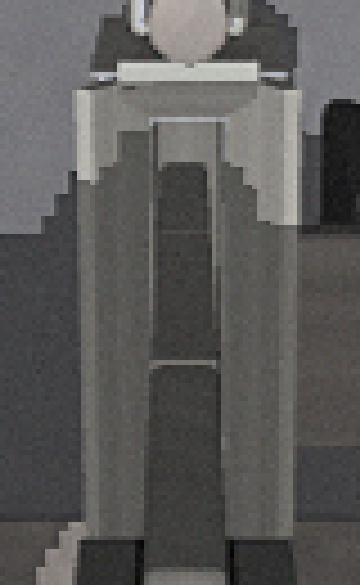

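Slot centre is at crop x 188 and carrier at 187: centred, no contact force. Lowering on.

```bash
python3 -m pendant '[[[0,0,-8,0,0],[0,0,-8,0,0],[0,0,-6,0,0],[0,0,-3,0,0],[0,0,0,0,0],[0,0,0,0,0]]]'; python3 -m pendant '[[[0,0,-2,0,0],[0,0,0,0,0],[0,0,0,0,0]]]';python3 -m pendant '[[[0,0,-2,0,0],[0,0,0,0,0],[0,0,0,0,0]]]'
```

```text
time_s: 11.88
eef_pos: [0.5873, -0.1449, 0.1396]
eef_rot: [0.0, 0.999, 0.033, 0.0]
wrist_force: [0.9, -0.0, -0.0]
opening: 0.059
time_s: 12.25
eef_pos: [0.5871, -0.1448, 0.1373]
eef_rot: [0.0, 0.999, 0.033, 0.0]
wrist_force: [0.1, -0.9, -1.7]
opening: 0.066
time_s: 12.62
eef_pos: [0.5871, -0.1448, 0.1353]
eef_rot: [-0.0, 0.999, 0.033, -0.0]
wrist_force: [-0.6, -0.1, -1.3]
opening: 0.06
```

```bash
python3 -m pendant '[[[0,0,-2,0,0],[0,0,0,0,0],[0,0,0,0,0]]]'; python3 -m pendant '[[[0,0,-1,0,0],[0,0,0,0,0],[0,0,0,0,0]]]';python3 -m pendant '[[[0,0,-1,0,0],[0,0,0,0,0],[0,0,0,0,0]]]'
```

```text
time_s: 13.0
eef_pos: [0.587, -0.1448, 0.1332]
eef_rot: [-0.0, 0.999, 0.033, -0.0]
wrist_force: [-0.2, -0.3, -1.1]
opening: 0.062
time_s: 13.38
eef_pos: [0.5871, -0.1448, 0.1323]
eef_rot: [-0.0, 0.999, 0.033, -0.0]
wrist_force: [0.5, -0.1, -1.2]
opening: 0.059
time_s: 13.75
eef_pos: [0.5871, -0.1448, 0.1314]
eef_rot: [0.0, 0.999, 0.033, 0.0]
wrist_force: [0.4, -1.3, -0.7]
opening: 0.063
```

```bash
python3 -m pendant '[[[0,0,-1,0,0],[0,0,0,0,0],[0,0,0,0,0]]]'; python3 -m pendant '[[[0,0,-1,0,0],[0,0,0,0,0],[0,0,0,0,0]]]'
```

```text
time_s: 14.12
eef_pos: [0.5873, -0.1449, 0.1311]
eef_rot: [0.0, 0.999, 0.033, 0.0]
wrist_force: [-2.0, 0.6, 5.0]
opening: 0.06
time_s: 14.5
eef_pos: [0.5874, -0.145, 0.1309]
eef_rot: [0.0, 0.999, 0.033, 0.0]
wrist_force: [-3.7, 1.6, 10.5]
opening: 0.062
```

Contact at TCP 131.1 mm, against 131.5 expected from the rack height: home. Ease off 1 mm and release, then go up.

```bash
python3 -m pendant '[[[0,0,1,0,0],[0,0,0,0,0],[0,0,0,0,25],[0,0,0,0,25],[0,0,0,0,25],[0,0,0,0,25]]]'; python3 -m pendant '[[[0,0,20,0,25],[0,0,40,0,25],[0,0,60,0,40],[0,0,50,0,60],[0,0,0,0,60],[0,0,0,0,60]]]'; python3 - <<'E'
from h import *
c=cam('wrist'); save(c,'w6.png')
T=['carrier','slot_floor','lever_handle','cam_axle']
find('wrist',c,T,2,('tip_of',))
for n in('top','side'):
    c=cam(n);save(c,n+'6.png');find(n,c,T,4,('tip_of',))
E
```

```text
time_s: 15.25
eef_pos: [0.587, -0.1447, 0.1301]
eef_rot: [-0.0, 0.999, 0.033, -0.0]
wrist_force: [0.1, 0.7, 0.5]
opening: 0.293
time_s: 16.0
eef_pos: [0.5869, -0.1447, 0.3009]
eef_rot: [0.0, 0.999, 0.033, 0.0]
wrist_force: [-0.2, 0.3, -0.4]
opening: 0.708
wrist carrier tip_of 0.96 [ 585. -143.   54.] [318. 194.]
wrist slot_floor tip_of 0.69 [ 586. -145.   56.] [320. 194.]
wrist lever_handle tip_of 0.77 [ 493. -250.   97.] [421. 303.]
wrist cam_axle tip_of 0.61 [ 585. -144.    1.] [319. 184.]
top carrier tip_of 0.77 [690. 271.   3.] [183. 217.]
top carrier tip_of 0.71 [565. 363.  -2.] [148. 272.]
top carrier tip_of 0.61 [645. 353.   3.] [150. 238.]
top carrier tip_of 0.55 [ 590. -148.   56.] [361. 233.]
top slot_floor tip_of 0.71 [ 584. -145.   58.] [360. 236.]
top lever_handle tip_of 0.47 [ 495. -243.   93.] [411. 267.]
top lever_handle tip_of 0.34 [566. 195.  11.] [217. 263.]
top cam_axle tip_of 0.57 [ 595. -239.   54.] [400. 227.]
side carrier tip_of 0.93 [645. 350.   0.] [172. 414.]
side carrier tip_of 0.87 [689. 266.   0.] [180. 365.]
side carrier tip_of 0.62 [ 580. -146.   56.] [330. 227.]
side carrier tip_of 0.59 [565. 361.  -0.] [216. 438.]
side slot_floor tip_of 0.58 [ 582. -146.   61.] [329. 224.]
side lever_handle tip_of 0.84 [ 493. -247.   93.] [383. 198.]
```

View pics/w6.png

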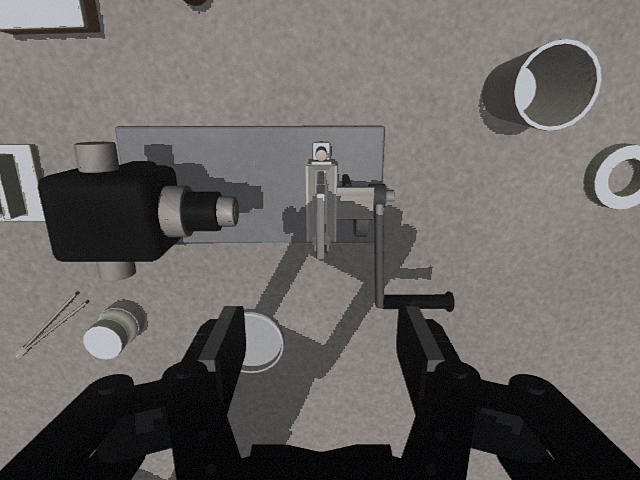

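The carrier stands in the slot at (320,160-258), unmoved after release; the handle bar shows at (385-450,301) with its disc at (452,301). From the fit, viewer origin ≈(585,-146) with yaw 0.065 puts the handle at (493.5,-247,93), and the networks agree: (494,-247,94). Moving over it with the jaws turned to straddle the bar.

```bash
python3 -m pendant '[[[-12,-13,0,-10.5,50],[-12,-13,0,-10.5,50],[-12,-13,0,-10.5,50],[-12,-13,0,-10.5,50],[-12,-13,-20,-10.5,50],[-12,-13,-20,-10.5,50],[-12,-13,-20,-10.5,50],[-10,-11,-20,-10.5,50]]]'; python3 -m pendant '[[[0,0,-30,-6,50],[0,0,0,0,50],[0,0,0,0,50]]]'; python3 - <<'E'
from h import *
c=cam('wrist'); save(c,'w7.png'); o=monitor.get_obs(); print(o['eef_pos'],o['eef_rot'],o['q'])
find('wrist',c,['lever_handle','carrier'],2)
print(px(c,(.4935,-.2472,.093)), px(c,(.4935+.0022,-.2472+.034,.093)),px(c,(.4935-.002,-.2472-.03,.093)))
E
```

```text
time_s: 17.75
eef_pos: [0.4927, -0.2473, 0.2199]
eef_rot: [0.0, 0.763, -0.647, 0.0]
wrist_force: [-0.2, -0.4, 0.0]
opening: 0.585
time_s: 18.12
eef_pos: [0.4937, -0.247, 0.1914]
eef_rot: [-0.0, 0.731, -0.683, 0.001]
wrist_force: [-0.1, -0.0, 0.6]
opening: 0.589
[ 0.49392299 -0.2472022   0.19182201] [-9.51336126e-05  7.30776962e-01 -6.82615378e-01  1.12615247e-03] [-6.78982404e-01  1.67718725e-01  1.70523131e+00  2.82475352e-05
  1.26638245e+00  2.39447783e+00]
wrist lever_handle tip_of 0.71 [ 494. -246.   94.] [317. 244.]
wrist lever_handle recognise 0.95 [ 524. -212.   84.] [271. 283.]
wrist carrier tip_of 0.19 [764. -15.  -3.] [ 45. 407.]
wrist carrier recognise 0.71 [ 594. -150.   93.] [169. 362.]
[318.20246555 242.55112511] [311.57408581 290.30929602] [324.62482406 196.96678262]
```

Network handle (494,-246,94) and geometry (493.5,-247,93) agree, and the TCP stands above it. Descend and close.

```bash
python3 -m pendant '[[[0,0,-40,0,50],[0,0,-40,0,50],[0,0,-25,0,50],[0,0,-12,0,50],[0,0,0,0,50],[0,0,0,0,50]]]'; python3 -m pendant '[[[0,0,0,0,12],[0,0,0,0,12],[0,0,0,0,0],[0,0,0,0,0],[0,0,0,0,0]]]'
```

```text
time_s: 19.12
eef_pos: [0.494, -0.2475, 0.0746]
eef_rot: [-0.0, 0.73, -0.683, 0.001]
wrist_force: [-0.7, 0.2, -0.4]
opening: 0.583
time_s: 19.75
eef_pos: [0.4948, -0.2471, 0.0743]
eef_rot: [-0.001, 0.73, -0.683, 0.002]
wrist_force: [5.6, 1.8, 0.6]
opening: 0.137
```

Bar gripped. Swinging along the 105 mm arc (steps of 0.15 rad), first half.

```bash
python3 -m pendant '[[[3.1,0.2,7.2,0,0],[3.7,0.2,7,0,0],[4.2,0.3,6.6,0,0],[4.6,0.3,6.4,0,0],[5.1,0.3,6,0,0],[5.6,0.4,5.6,0,0],[0,0,0,0,0],[0,0,0,0,0]]]'; python3 - <<'E'
from h import *
for n in('side','wrist','top'):
    c=cam(n); save(c,n+'8.png'); find(n,c,['lever_handle','carrier'],3,('tip_of',))
E
```

```text
time_s: 20.75
eef_pos: [0.5171, -0.2455, 0.1119]
eef_rot: [0.002, 0.73, -0.683, -0.002]
wrist_force: [-9.1, -3.9, -0.0]
opening: 0.143
side lever_handle tip_of 0.61 [ 516. -243.  126.] [374. 183.]
side carrier tip_of 0.97 [644. 345.  -1.] [175. 412.]
side carrier tip_of 0.84 [ 582. -149.   62.] [330. 223.]
side carrier tip_of 0.78 [564. 360.  -0.] [218. 437.]
wrist lever_handle tip_of 0.81 [ 512. -249.  128.] [330. 336.]
wrist lever_handle tip_of 0.61 [378. -68.  -2.] [471. 449.]
wrist lever_handle tip_of 0.46 [ 696. -340.   -3.] [27. 66.]
top lever_handle tip_of 0.56 [ 516. -243.  128.] [413. 255.]
top carrier tip_of 0.93 [643. 352.  -3.] [152. 240.]
top carrier tip_of 0.87 [564. 363.  -5.] [148. 273.]
top carrier tip_of 0.79 [691. 270.   4.] [184. 216.]
```

```bash
python3 -m pendant '[[[5.9,0.4,5.1,0,0],[6.3,0.4,4.7,0,0],[6.6,0.4,4.2,0,0],[6.9,0.4,3.7,0,0],[7.2,0.5,3.1,0,0],[7.4,0.5,2.6,0,0],[0,0,0,0,0],[0,0,0,0,0]]]'; python3 -m pendant '[[[7.6,0.5,2,0,0],[7.7,0.5,1.5,0,0],[7.8,0.5,0.9,0,0],[7.9,0.5,0.3,0,0],[0,0,0,0,0],[0,0,0,0,0]]]';  python3 - <<'E'
from h import *
for n in('side','wrist','top'):
    c=cam(n); save(c,n+'9.png'); find(n,c,['lever_handle','cam_axle','carrier','slot_floor'],4,('tip_of',))
o=monitor.get_obs(); print(o['eef_pos'],o['wrist_force'])
E
```

```text
time_s: 22.2
eef_pos: [0.5577, -0.2431, 0.1392]
eef_rot: [0.002, 0.73, -0.683, -0.001]
wrist_force: [-18.5, 2.7, 22.8]
opening: 0.141
time_s: 22.95
eef_pos: [0.59, -0.2407, 0.1432]
eef_rot: [0.001, 0.73, -0.683, -0.0]
wrist_force: [-9.4, 1.9, 15.4]
opening: 0.14
side lever_handle tip_of 0.52 [ 590. -240.  163.] [342. 163.]
side cam_axle tip_of 0.67 [402.  91.   5.] [381. 337.]
side carrier tip_of 0.96 [646. 349.   1.] [172. 413.]
side carrier tip_of 0.73 [687. 268.   0.] [180. 366.]
side carrier tip_of 0.69 [567. 363.   1.] [215. 438.]
side carrier tip_of 0.65 [ 585. -145.   68.] [328. 222.]
side slot_floor tip_of 0.59 [ 583. -146.   69.] [329. 221.]
side slot_floor tip_of 0.53 [775. -11.   7.] [221. 259.]
side slot_floor tip_of 0.39 [760. 137.   1.] [188. 306.]
wrist lever_handle tip_of 0.95 [ 587. -243.  158.] [323. 336.]
wrist cam_axle tip_of 0.36 [ 695. -341.    2.] [169.  69.]
top carrier tip_of 0.92 [643. 353.  -2.] [151. 240.]
top carrier tip_of 0.81 [565. 362.  -2.] [148. 272.]
top carrier tip_of 0.63 [ 584. -147.   69.] [361. 235.]
top carrier tip_of 0.58 [689. 272.  -1.] [184. 218.]
top slot_floor tip_of 0.51 [ 582. -143.   67.] [360. 236.]
top slot_floor tip_of 0.16 [562. 234.  -1.] [202. 267.]
[ 0.58986611 -0.24073272  0.14315455] [-10.68657095   1.71402417  14.63196731]
```

```bash
python3 -m pendant '[[[1,0,1.5,0,0],[0,0,0,0,0],[0,0,0,0,0],[0,0,0,0,0],[0,0,0,0,0]]]'; python3 - <<'E'
from h import *
s=cam('side'); c=cam('wrist'); save(s,'s10.png'); save(c,'w10.png'); t=cam('top'); save(t,'t10.png')
p=px(s,(.588,-.18,.12)).astype(int); a=cv2.resize(s['img'][p[1]-75:p[1]+75,p[0]-65:p[0]+65],(520,600),interpolation=cv2.INTER_NEAREST)
b=cv2.resize(c['img'][180:,130:510],(280,221)); q=px(t,(.588,-.19,.1)).astype(int)
d=cv2.resize(t['img'][q[1]-50:q[1]+50,q[0]-50:q[0]+50],(280,280),interpolation=cv2.INTER_NEAREST)
o=np.zeros((600,800,3),np.uint8); o[:,:520]=a; o[:221,520:]=b; o[300:580,520:]=d
cv2.imwrite('pics/m10.png',o[:,:,::-1])
E
```

```text
time_s: 24.32
eef_pos: [0.5899, -0.2406, 0.1433]
eef_rot: [0.001, 0.73, -0.683, -0.001]
wrist_force: [-11.0, 0.5, 9.8]
opening: 0.138
```

View pics/m10.png

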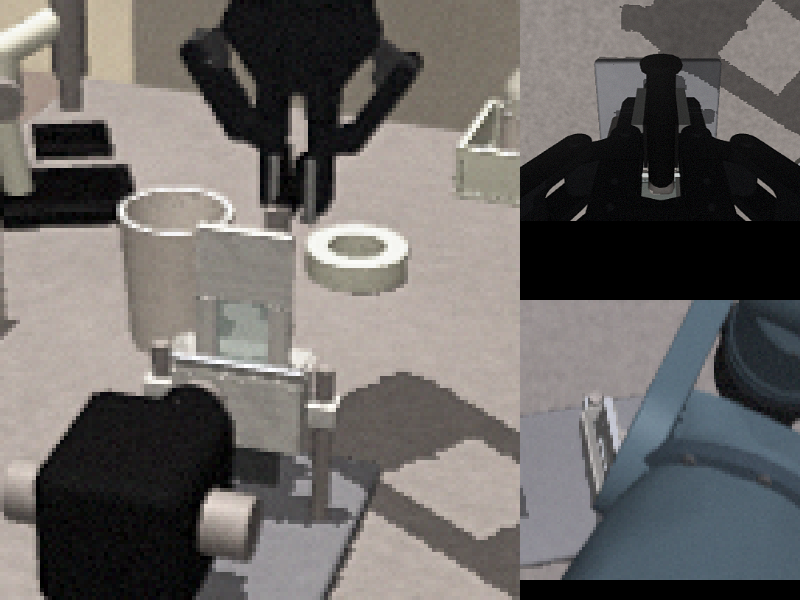

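The mosaic shows the lever handle pinched between the fingers, the carrier upright in the raised stage clear of the gripper, and cup and tape in place. I'll measure the lift by image shift of the carrier and stage in the side view, before against now.

```bash
python3 - <<'E'
from h import *
s=cam('side'); A=cv2.imread('pics/side6.png'); B=s['img'][:,:,::-1].copy()
f=8; up=lambda i: cv2.resize(i,None,fx=f,fy=f,interpolation=cv2.INTER_CUBIC)
for n,z0,z1,dx in(('carrier window',.085,.155,.02),('rim/stage',.06,.095,.025)):
    P=np.array([px(s,(.585+k,-.146,z)) for k in(-dx,dx) for z in(z0,z1)])
    u0,v0=P.min(0).astype(int); u1,v1=P.max(0).astype(int)+1
    t=up(A[v0:v1,u0:u1]); r=cv2.matchTemplate(up(B[v0-16:v1+8,u0-8:u1+8]),t,cv2.TM_CCOEFF_NORMED)
    _,m,_,l=cv2.minMaxLoc(r); dv=l[1]/f-16; du=l[0]/f-8; zm=(z0+z1)/2
    g=px(s,(.585,-.146,zm+.012))-px(s,(.585,-.146,zm)); print(n,round(m,2),'shift',du,dv,'12mm ->',g,'lift mm',12*dv/g[1])
find('side',s,['jar','dish','slide_box','dropper','cup','forceps','tape','blank_plate'],1,('tip_of',))
o=monitor.get_obs(); print(o['eef_pos'],o['wrist_force'],o['dq'].round(4),o['time_s'])
E
```

```text
carrier window 0.68 shift 0.125 -5.0 12mm -> [ 0.10797332 -5.15171163] lift mm 11.646614614193226
rim/stage 0.83 shift -0.125 0.125 12mm -> [ 0.10333968 -4.93062794] lift mm -0.30422088579106876
side jar tip_of 0.59 [405.  91.   4.] [379. 337.]
side dish tip_of 0.69 [385. -67.  -1.] [410. 289.]
side slide_box tip_of 0.8 [757. 136.   0.] [189. 306.]
side dropper tip_of 0.7 [774. -10.   6.] [222. 260.]
side cup tip_of 0.65 [ 700. -338.    5.] [312. 200.]
side forceps tip_of 0.56 [387. 186.   0.] [375. 382.]
side tape tip_of 0.73 [ 620. -474.    2.] [357. 184.]
side blank_plate tip_of 0.95 [565. 195.  15.] [269. 349.]
[ 0.58994148 -0.24065447  0.14326648] [-9.66748761  0.33515352 10.18804836] [-0.0017 -0.0011  0.0005 -0.0011  0.0005 -0.0005] 24.925
```

The carrier moved up 11.6 mm (12 at the top). The stage patch is dominated by the static microscope in front of it, so that match says nothing. TCP x 590 against axle x ≈591 means upright within ~0.03 rad, and at rest. Handing in.

```bash
python3 -c "
from bench import order; print(order.hand_in())"
```

```text
the job is handed in; nothing more can be done
None
```

I moved the windowed carrier from the rack into the lift stage's slot and let go of it without a drop. I then swung the lever upright and handed in at about 25 s, with the fingers still holding its handle. No verdict was reported.

**Carrier:** it touched the slot floor at tool height 131.1 mm, against 131.5 mm expected. It stood upright in the slot after release, clear of the gripper, and again with the stage raised.

**Lever:** the tool stood at x = 590 mm and the axle at about 591 mm, so I put the lever within about 0.03 rad of upright. It was at rest, with about 10 N sideways force on the tool. The networks put the raised slot floor at 67–69 mm (67 mm expected). The picture shift of the carrier gave 11.6 mm of lift (12 mm is the most).

**Other things:** the cup, tape, jar, dish, slide box, dropper, forceps and blank plate were all still found in the last side view. The cup and tape also showed in the last picture. I compared start and end positions for the blank plate only, and it had not moved.

**Checks that failed or disagreed:**
- The first slot measurement was about 3 mm off in y. A closer look showed it and I corrected it before insertion.
- The picture-shift check on the stage itself gave no result, because the fixed microscope covers most of that patch.
- A last nudge of 1 mm in x and 1.5 mm in z gave no measurable motion.
- About 10 N upward force on the tool remained at the end.

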